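Sort the baking-disc tins by heft

TASK

The three blue tins look alike, but one is nearly empty, one half full and one full: lift them to feel which is which. Stand them upright in the wooden rack in order of weight, the lightest in the left bay, the middle one in the middle bay and the heaviest in the right bay as you see it, one tin to a bay. Never tip a tin over, and leave the mug, lemon, kitchen timer and white canister where they are.

Things in the scene. Friction and masses are not known exactly. Their poses are not given: they have to be found in the camera images.
- tin_a_center (a point): centre, half-way up, of one of three upright tins that look exactly alike: blue painted metal cylinder, 58 mm diameter, 128 mm tall (the top 22 mm is a pale wooden lid of the same diameter, fixed shut, safe to grip); z up along its axis. Stacks of steel baking discs lie hidden inside, with some play; which tin holds how many changes every time and shows only by weight
- tin_b_center (a point): centre of the second of the three identical tins (58 mm diameter, 128 mm tall). The nearly empty tin weighs about 150 g in all, the half full one about 390 g, the full one about 650 g, each within 8 percent; any of the three tins may be any of these
- tin_c_center (a point): centre of the third of the three identical tins (58 mm diameter, 128 mm tall, content unknown until lifted)
- rack: low wooden tray rack, fixed to the worktop, 116 mm front to back (its x), 346 mm long (its y), 28 mm high, with three open bays in a row along its y axis at 112 mm spacing; origin at the centre of its underside, x pointing away from the robot and y to the robot's left when not yawed
- bay_left_floor (a point): centre of the cork floor of the left (towards the rack's +y, the robot's left) bay of the rack; the floor is 14 mm above the worktop and measures 96 mm front to back by 103 mm; the low wooden rims and dividers round it rise 14 mm above the cork
- bay_left: the cork floor plate of the left bay itself, 4 mm thick, fixed in the rack; origin at the centre of its underside
- bay_middle_floor (a point): centre of the cork floor of the middle bay of the rack; the floor is 14 mm above the worktop and measures 96 mm front to back by 100 mm; the low wooden rims and dividers round it rise 14 mm above the cork
- bay_middle: the cork floor plate of the middle bay itself, 4 mm thick, fixed in the rack; origin at the centre of its underside
- bay_right_floor (a point): centre of the cork floor of the right (towards the rack's -y, the robot's right) bay of the rack; the floor is 14 mm above the worktop and measures 96 mm front to back by 103 mm; the low wooden rims and dividers round it rise 14 mm above the cork
- bay_right: the cork floor plate of the right bay itself, 4 mm thick, fixed in the rack; origin at the centre of its underside
- mug: dark green mug, 92x128x95 mm, origin at its underside; a bystander to be left where it is
- lemon: whole yellow lemon, 70x76x64 mm, origin at its underside; a bystander to be left where it is
- timer: red and white kitchen timer, 60x60x48 mm, origin at its underside; a bystander to be left where it is
- canister_wood_lid: tall white canister with a brown wooden lid, 81 mm diameter, 178 mm tall, thicker and taller than the tins, origin at its underside; a bystander to be left where it is
There are look-alikes about, which are no part of the job. Leave any green, pink or purple look-alike of the part that bears tin_c_center alone.

How it is judged:
At the end, for the whole second after the job is handed in: Nearly empty tin in the left bay, half full in the middle, full in the right (weight on the cork 0.7-2.4, 2.4-5 and 5-9 N); a tin axis within 45 mm of each bay centre, all tins upright within 0.1 rad, their centres under 90 mm above the rack underside (contact force between bay_left and anything else between 0.7 and 2.4 N and horizontal distance between any of tin_a_center, tin_b_center, tin_c_center and bay_left_floor below 0.045 m and contact force between bay_middle and anything else between 2.4 and 5 N and horizontal distance between any of tin_a_center, tin_b_center, tin_c_center and bay_middle_floor below 0.045 m and contact force between bay_right and anything else between 5 and 9 N and horizontal distance between any of tin_a_center, tin_b_center, tin_c_center and bay_right_floor below 0.045 m and angle between each of tin_a_center, tin_b_center, tin_c_center's own z axis and vertical below 0.1 rad and z of each of tin_a_center, tin_b_center, tin_c_center in the frame of rack below 0.09 m); the robot touches nothing.
It fails at once if the mug is pushed more than 40 mm from its place (distance of mug from where it was at the start of the episode above 0.04 m).
It fails at once if the lemon is pushed more than 40 mm from its place (distance of lemon from where it was at the start of the episode above 0.04 m).
It fails at once if the kitchen timer is pushed more than 40 mm from its place (distance of timer from where it was at the start of the episode above 0.04 m).
It fails at once if the white canister is pushed more than 40 mm from its place (distance of canister_wood_lid from where it was at the start of the episode above 0.04 m).
It fails at once if a tin is tipped over (more than about 50 degrees) (angle between any of tin_a_center, tin_b_center, tin_c_center's own z axis and vertical above 0.9 rad).
It also fails if it takes over 72 s, if anything falls off the work surface, if the arm or the gripper's body presses on something with over 40 N, if the wrist force passes 120 N, or if a joint passes its speed limit or range.

ROBOT

A 6-joint arm with a two-finger parallel gripper is mounted at the origin on a cart in front of the work surface, level with it; the furniture and walls round the work are solid. World frame = base frame: x ahead of the robot, y to its left, z up, the work surface at z = 0. Lengths are in m, angles in rad, forces in N, time in s.
With the tool pointing down it reaches from about 0.35 to 0.725 m from the base axis. Payload 4.3 kg.
Tool frame: the origin (TCP) lies at the very end of the fingers, on their centre line; the grasp point (between the pads) lies 19 mm behind it; z points along the fingers, y is the direction in which the jaws open and shut (so a half turn about z gives the same grasp; the last joint's range is limited). The gripper opens to 85 mm and grips with 20 to 120 N. Pads are 22 mm wide; open, the fingers measure 114 mm over their backs; the gripper's body (76 mm by 85 mm) begins 54 mm behind the grasp point. The pads swing forward as they close: fully open they stand 13 mm farther back than shut.
Start: joints at [1.237, 0.377, 0.081, 1.274, 0, 1.46], TCP at [0.128, 0.561, 0.231] pointing down, gripper open.
Joint ranges: [-2.72, 2.72], [-0.84, 1.66], [-1.02, 1.22], [-1.77, 2.12], [-1.37, 1.28], [-3.14, 3.14]. Speed limits (rad/s): [2.57, 2.57, 3.14, 3.14, 3.14, 3.14].

INTERFACE

Orientations are given as a rotation vector (axis times angle).
In Python, from plant import get_state, get_image, job_done gives the robot as it stands. The module is installed in compiled form; this text tells all that it offers.
- The arm moves only by the tool play_rows, never from a script. Its arguments are lists of equal length, an entry for each row: "gripper": the closure, from 0 (fully open) to 1 (shut); "offset": the shift along the tool's x, y, z in mm, a list of three; "twist": the turn about the tool's z in degrees. A call has 1 to 20 rows; each row is the pose to reach, as a shift and turn from the pose measured when the call began, along the tool's axes at that moment; what a row does not reach only later rows make up. A row lasts 1/8 s, in which the tool goes at most 62.5 mm and 10.7 degrees, less where a joint would pass 70% of its speed; a pose out of reach is approached as far as the arm can. A call with a gripper value outside its range is refused whole. The fingers move at their own pace and stop on an object; "newtons" is the grip in N (left out, the last holds). Time passes only in rows, so rows that repeat a pose let the fingers close. It gives the time, the measured TCP pose, the force and the opening at its end, in the units of the state.
- get_state(): the state, without advancing time (a new reading comes with each control period).
- get_image(name): name is "side" or "top"; returns a dict with "img" (400x640x3 uint8, red, green, blue), "intrinsics" (3x3 intrinsics, pixels), "world_from_camera" (4x4, takes a point from camera to world coordinates). Camera axes: x right, y down, z forward; pixel columns grow to the right and rows downward; lengths in m; the calibration is good to about 2 mm. A picture is of the moment at which its call begins. There is no depth.
- job_done(): hands the job in, once; it reports no verdict.
The state is a dict: "time": time; "joint_positions": joint angles; "qvel": joint speeds; "tau": joint torques, N m; "ee_pos": TCP position; "eef_rot": TCP orientation; "contact_force": force on the tool from outside, world axes, zero at the start; "moment": the same for the moment, N m; "opening": finger opening in m.
Only numpy, scipy, OpenCV 4.12 (cv2) and the standard library are available. Lean on these libraries where they do the work, as an engineer would, in place of code of your own. Each camera call takes 0.05 s, during which the arm holds its last target. There are 200 camera calls.

## Working session

There is one attempt and no reset: what is moved stays moved. The work goes in short steps, Python scripts to look and compute and a tool call to move; the robot and the scene stay as the last step left them, time stands still between calls to the robot, and variables do not carry over. Pictures are saved under pics/ and viewed, about 8 in all and at most 12, crops included, and the job is handed in when it is done.

Besides the shell and the picture viewer there is one more tool, called after ">>>" by a JSON object that holds its "fn" and its "kwargs", one argument or row to a line. play_rows: Moves the arm, as the interface text tells. Its arguments: {"type":"object","properties":{"gripper":{"type":"array"},"offset":{"type":"array"},"twist":{"type":"array"},"newtons":{"type":"number"}},"required":["gripper","offset","twist"]}

```bash
mkdir -p pics; python3 - <<'E'
from plant import *
import cv2,numpy as np
s=get_state();print({k:np.round(v,3) for k,v in s.items()})
for n in("top","side"):
    d=get_image(n);cv2.imwrite(f"pics/{n}0.png",d["img"][...,::-1]);print(n,d["intrinsics"],np.round(d["world_from_camera"],3))
E
```

```text
{'time': np.float64(0.0), 'joint_positions': array([1.237, 0.378, 0.08 , 1.274, 0.   , 1.461]), 'qvel': array([ 0.001, -0.001, -0.   ,  0.001,  0.001, -0.001]), 'tau': array([ 2.0000e-03, -4.6361e+01,  2.6988e+01,  2.1000e-02,  0.0000e+00,
        0.0000e+00]), 'ee_pos': array([0.127, 0.56 , 0.23 ]), 'eef_rot': array([-3.510e-01, -3.121e+00,  3.000e-03]), 'contact_force': array([-0.194,  0.405,  0.075]), 'moment': array([ 0.005, -0.047, -0.047]), 'opening': np.float64(0.085)}
top [[446.55442269   0.         322.78503664]
 [  0.         446.55442269 197.1472459 ]
 [  0.           0.           1.        ]] [[-0.027 -0.979  0.204  0.241]
 [-1.     0.026 -0.005 -0.01 ]
 [-0.    -0.204 -0.979  1.53 ]
 [ 0.     0.     0.     1.   ]]
side [[488.47313894   0.         321.40219591]
 [  0.         488.47313894 197.77327986]
 [  0.           0.           1.        ]] [[-0.991 -0.04   0.126  0.343]
 [-0.132  0.366 -0.921  1.318]
 [-0.009 -0.93  -0.368  0.602]
 [ 0.     0.     0.     1.   ]]
```

View pics/top0.png

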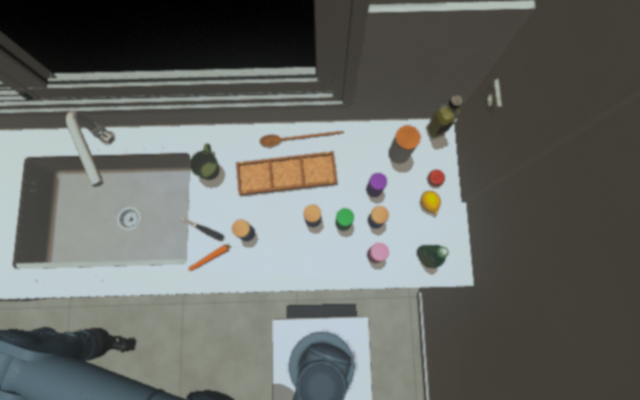

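View pics/side0.png

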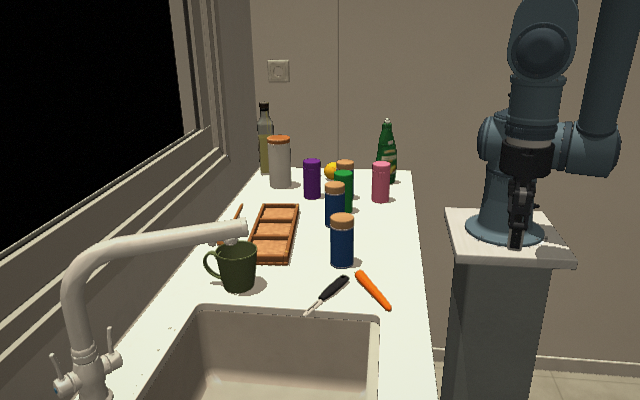

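The top view shows the three pale-lidded tins at about (242,229), (313,214) and (379,215). The rack is at about (287,173), slightly yawed, and the canister at (405,138). The green look-alike at (345,217) stands between the second and third tins, and the purple and pink ones are at (377,183) and (379,252). The side view agrees with this. Next I'll localise them.

```bash
cat > h.py <<'E'
from plant import *
import cv2,numpy as np
def ray(d,u,v,z):
    K=d["intrinsics"];T=d["world_from_camera"]
    r=T[:3,:3]@np.linalg.solve(K,[u,v,1.]);o=T[:3,3]
    return o+r*(z-o[2])/r[2]
def blobs(m,amin=60):
    n,l,st,c=cv2.connectedComponentsWithStats(m.astype(np.uint8))
    return [(st[i],c[i],l==i) for i in range(1,n) if st[i][4]>=amin]
def pose(s):
    from scipy.spatial.transform import Rotation as R
    return np.round(R.from_rotvec(s["eef_rot"]).as_matrix(),3)
E
python3 - <<'E'
from h import *
d=get_image("top");hsv=cv2.cvtColor(d["img"],cv2.COLOR_RGB2HSV);H,S,V=cv2.split(hsv)
m=((H>5)&(H<22)&(S>80)&(V>120))
for st,c,mm in blobs(m):
    cn=max(cv2.findContours(mm.astype(np.uint8),0,1)[0],key=cv2.contourArea)
    e=cv2.fitEllipse(cn)
    print(st,np.round(c,1),np.round(e[0],1),np.round(e[1],1),'z.128',np.round(ray(d,*e[0],.128),3),'z.014',np.round(ray(d,*c,.014),3), hsv[int(c[1]),int(c[0])])
# rack outline
m=((H<22)&(S>60)&(V>40)).astype(np.uint8);m[:, :230]=0;m[:,345:]=0;m[:148]=0;m[198:]=0
r=cv2.minAreaRect(cv2.findNonZero(m));print(r)
for p in cv2.boxPoints(r):print(np.round(p,1),np.round(ray(d,*p,.028),3))
for nm,z,q in(("green",.128,(345,216)),("purple",.128,(377,182)),("pink",.128,(379,251)),("mug",.09,(205,163)),("can",.178,(406,136)),("lemon",.03,(431,201)),("timer",.04,(437,177)),("bottle",.1,(433,256))):print(nm,np.round(ray(d,*q,z),3))
print(pose(get_state()))
im=cv2.resize(d["img"][120:290,180:470],None,fx=2.7,fy=2.7,interpolation=3);cv2.imwrite("pics/t1.png",im[...,::-1])
E
```

```text
[395 126  25  23 454] [407.4 137.1] [407.4 137.1] [22.6 23.8] z.128 [ 0.728 -0.302  0.128] z.014 [ 0.767 -0.326  0.014] [ 13 175 175]
[261 132  79  14 246] [282.5 138.8] [299.7 134.5] [  8.8 118.9] z.128 [0.746 0.053 0.128] z.014 [0.773 0.12  0.014] [ 13  75 153]
[ 237  152  100   42 2988] [285.9 172.8] [285.8 172.6] [ 33.6 126.7] z.128 [0.617 0.101 0.128] z.014 [0.647 0.109 0.014] [ 15 133 191]
[421 191  20  23 136] [429.  203.5] [430.8 201. ] [16.7 21.3] z.128 [ 0.511 -0.362  0.128] z.014 [ 0.524 -0.384  0.014] [ 24 230 195]
[304 205  16  17 221] [311.9 213.2] [311.9 213.2] [15.4 16.4] z.128 [0.481 0.019 0.128] z.014 [0.501 0.021 0.014] [ 17 124 196]
[371 207  17  17 225] [379.2 214.7] [379.2 214.8] [15.8 16.3] z.128 [ 0.471 -0.195  0.128] z.014 [ 0.489 -0.21   0.014] [ 17 122 196]
[233 220  17  17 225] [240.8 228.1] [240.8 228.1] [15.8 16.4] z.128 [0.44  0.245 0.128] z.014 [0.456 0.265 0.014] [ 17 122 196]
[189 245  39  25 224] [209.7 256.7] [213.7 254.2] [ 5.2 55.9] z.128 [0.36  0.328 0.128] z.014 [0.362 0.369 0.014] [ 13 191 196]
((285.8954162597656, 173.0005340576172), (32.50193786621094, 98.6146240234375), 83.36748504638672)
[235.  162.6] [0.685 0.285 0.028]
[333.  151.2] [ 0.717 -0.058  0.028]
[336.7 183.4] [ 0.601 -0.067  0.028]
[238.8 194.8] [0.569 0.271 0.028]
green [ 0.47  -0.086  0.128]
purple [ 0.578 -0.194  0.128]
pink [ 0.356 -0.188  0.128]
mug [0.668 0.373 0.09 ]
can [ 0.714 -0.287  0.178]
lemon [ 0.53  -0.388  0.03 ]
timer [ 0.611 -0.412  0.04 ]
bottle [ 0.338 -0.363  0.1  ]
[[-0.975  0.222 -0.001]
 [ 0.222  0.975 -0.001]
 [ 0.    -0.002 -1.   ]]
```

View pics/t1.png

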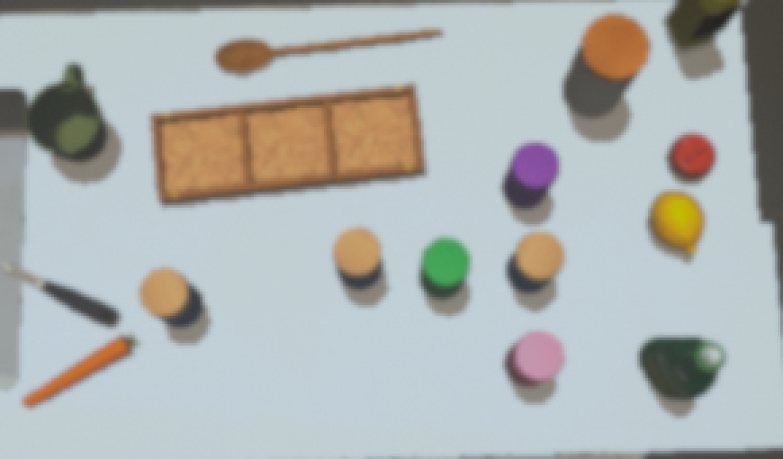

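Estimated positions in metres:

| Item | x | y |
|---|---|---|
| Tin A | 0.440 | 0.245 |
| Tin B | 0.481 | 0.019 |
| Tin C | 0.471 | -0.195 |
| Left bay | 0.633 | 0.220 |
| Middle bay | 0.643 | 0.108 |
| Right bay | 0.653 | -0.003 |

First I'll move above tin A and square the tool to the world axes.

>>> {"fn": "play_rows", "kwargs": {
  "gripper": [0,0,0,0,0,0,0,0,0,0],
  "offset": [
    [-47,-30,4],
    [-94,-60,8],
    [-141,-90,12],
    [-188,-120,16],
    [-235,-150,20],
    [-282,-180,24],
    [-330,-210,30],
    [-375,-238,30],
    [-375,-238,30],
    [-375,-238,30]
  ],
  "twist": [-2,-4,-6,-8,-10,-12,-12.8,-12.8,-12.8,-12.8],
  "newtons": 40
}}

```text
time: 1.4
ee_pos: [0.4397, 0.2448, 0.2006]
eef_rot: [-0.001, -3.14, 0.002]
contact_force: [0.1, -0.1, -0.2]
opening: 0.0853
```

```bash
python3 - <<'E'
from h import *
s=get_state();print(s["time"],s["ee_pos"],s["contact_force"],s["joint_positions"]);print(pose(s))
E
```

```text
1.4 [0.43973224 0.24484041 0.20057563] [ 0.12294673 -0.11608947 -0.17362749] [ 3.82352207e-01  2.45781879e-01 -1.82766707e-01  1.14435840e+00
 -6.61119256e-04  3.83249130e-01]
[[-1.     0.001 -0.002]
 [ 0.001  1.    -0.001]
 [ 0.002 -0.001 -1.   ]]
```

>>> {"fn": "play_rows", "kwargs": {
  "gripper": [0,0,0,0,0,0.9,0.9,0.9,0.9,0.9,0.9,0.9],
  "offset": [
    [0,0,30],
    [0,0,65],
    [0,0,95],
    [0,0,115],
    [0,0,115],
    [0,0,115],
    [0,0,115],
    [0,0,115],
    [0,0,115],
    [0,0,115],
    [0,0,115],
    [0,0,115]
  ],
  "twist": [0,0,0,0,0,0,0,0,0,0,0,0],
  "newtons": 40
}}

```text
time: 2.9
ee_pos: [0.4404, 0.2451, 0.0871]
eef_rot: [0.001, 3.141, -0.0]
contact_force: [-1.4, -1.3, 5.6]
opening: 0.0574
```

>>> {"fn": "play_rows", "kwargs": {
  "gripper": [0.9,0.9,0.9,0.9,0.9,0.9,0.9,0.9],
  "offset": [
    [0,0,-10],
    [0,0,-30],
    [0,0,-50],
    [0,0,-70],
    [0,0,-70],
    [0,0,-70],
    [0,0,-70],
    [0,0,-70]
  ],
  "twist": [0,0,0,0,0,0,0,0]
}}

```text
time: 3.9
ee_pos: [0.4397, 0.2448, 0.1563]
eef_rot: [-0.001, -3.14, 0.001]
contact_force: [0.2, -0.1, -6.1]
opening: 0.0574
```

```bash
python3 - <<'E'
from h import *
for i in range(4):
    s=get_state();print(s["time"],s["ee_pos"],s["contact_force"],s["moment"],s["opening"]); 
    d=get_image("side")
cv2.imwrite("pics/s2.png",d["img"][...,::-1])
E
```

```text
3.9 [0.43968804 0.2448272  0.156259  ] [ 0.23704515 -0.12391991 -6.07935195] [-0.02246072  0.0019523  -0.00856623] 0.0573746891260589
3.95 [0.43989225 0.24489657 0.15645445] [ 0.1784679  -0.2531277  -6.28937538] [ 0.0353806   0.02916612 -0.01786646] 0.057273791850756255
4.0 [0.44004867 0.24497043 0.15664874] [ 0.69258215 -0.15441257 -6.11144398] [0.00119842 0.00652332 0.0184419 ] 0.05719287446217369
4.05 [0.44016071 0.24500773 0.15677761] [-0.50753044  0.83543221 -6.27184139] [-0.01226278 -0.00447164 -0.06514558] 0.057529711005788714
```

View pics/s2.png

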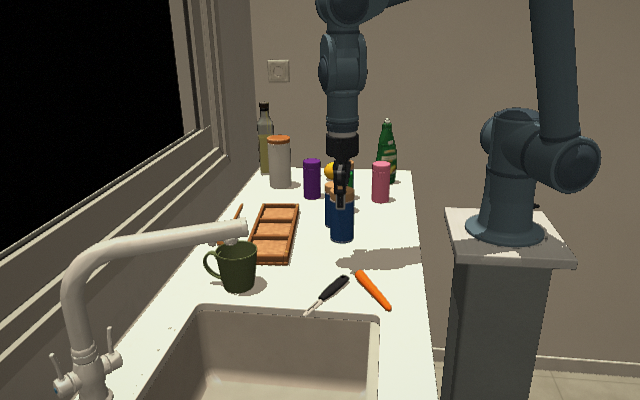

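Tin A is held upright at about (342,215) and reads about 6.1 N, so it is the full one. It goes to the right bay.

>>> {"fn": "play_rows", "kwargs": {
  "gripper": [0.9,0.9,0.9,0.9,0.9,0.9,0.9,0.9,0.9,0.9,0.9,0.9,0.9,0.9,0.9,0.9],
  "offset": [
    [-12,-14,0],
    [-36,-42,0],
    [-62,-72,0],
    [-90,-105,0],
    [-118,-138,0],
    [-146,-170,0],
    [-172,-200,0],
    [-194,-226,0],
    [-208,-243,0],
    [-213,-248,0],
    [-213,-248,0],
    [-213,-248,15],
    [-213,-248,32],
    [-213,-248,45],
    [-213,-248,52],
    [-213,-248,52]
  ],
  "twist": [0,0,0,0,0,0,0,0,0,0,0,0,0,0,0,0]
}}

```text
time: 6.1
ee_pos: [0.6523, -0.0029, 0.1043]
eef_rot: [-0.001, -3.14, 0.0]
contact_force: [0.1, 0.1, -6.1]
opening: 0.0574
```

```bash
python3 - <<'E'
from h import *
s=get_state();print(s["time"],s["ee_pos"],s["contact_force"])
d=get_image("side");
im=cv2.resize(d["img"][110:280,190:400],None,fx=3.5,fy=3.5,interpolation=3);cv2.imwrite("pics/s3.png",im[...,::-1])
E
```

```text
6.1 [ 0.65230651 -0.00286672  0.10427685] [ 0.12758634  0.14109212 -6.09894776]
```

View pics/s3.png

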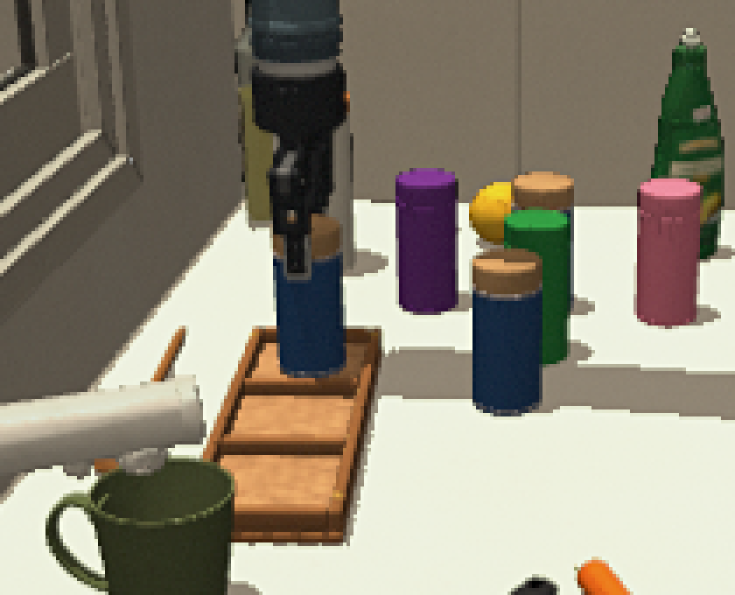

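The tin hovers over the right bay, its bottom at about (312,370) in the crop. I'll lower it until it touches, then release.

>>> {"fn": "play_rows", "kwargs": {
  "gripper": [0.9,0.9,0.9,0.9],
  "offset": [
    [0,0,2],
    [0,0,4],
    [0,0,4],
    [0,0,4]
  ],
  "twist": [0,0,0,0]
}}

```text
time: 6.65
ee_pos: [0.6532, -0.0031, 0.1013]
eef_rot: [0.001, 3.141, -0.001]
contact_force: [-0.1, -0.3, -6.2]
opening: 0.0572
```

>>> {"fn": "play_rows", "kwargs": {
  "gripper": [0.9,0.9,0.9],
  "offset": [
    [0,0,2],
    [0,0,3],
    [0,0,3]
  ],
  "twist": [0,0,0]
}}

```text
time: 7.02
ee_pos: [0.6538, -0.0031, 0.1012]
eef_rot: [0.001, 3.138, -0.001]
contact_force: [-4.8, 0.4, 8.1]
opening: 0.0574
```

>>> {"fn": "play_rows", "kwargs": {
  "gripper": [0.5,0.2,0,0,0,0,0,0,0],
  "offset": [
    [0,0,-1],
    [0,0,-1],
    [0,0,-1],
    [0,0,-1],
    [0,0,-20],
    [0,0,-60],
    [0,0,-100],
    [0,0,-100],
    [0,0,-100]
  ],
  "twist": [0,0,0,0,0,0,0,0,0]
}}

```text
time: 8.15
ee_pos: [0.6534, -0.0031, 0.2008]
eef_rot: [0.001, 3.138, -0.001]
contact_force: [-0.3, 0.1, -0.0]
opening: 0.0852
```

>>> {"fn": "play_rows", "kwargs": {
  "gripper": [0,0,0,0,0,0,0,0,0,0,0.9,0.9,0.9,0.9,0.9,0.9],
  "offset": [
    [45,6,0],
    [95,12,0],
    [145,19,0],
    [172,22,0],
    [172,22,0],
    [172,22,30],
    [172,22,65],
    [172,22,95],
    [172,22,114],
    [172,22,114],
    [172,22,114],
    [172,22,114],
    [172,22,114],
    [172,22,114],
    [172,22,114],
    [172,22,114]
  ],
  "twist": [0,0,0,0,0,0,0,0,0,0,0,0,0,0,0,0],
  "newtons": 40
}}

```text
time: 10.15
ee_pos: [0.4831, 0.0184, 0.0875]
eef_rot: [0.001, 3.136, -0.003]
contact_force: [-0.6, -2.1, 5.3]
opening: 0.0574
```

>>> {"fn": "play_rows", "kwargs": {
  "gripper": [0.9,0.9,0.9,0.9,0.9,0.9,0.9,0.9],
  "offset": [
    [0,0,-10],
    [0,0,-30],
    [0,0,-50],
    [0,0,-70],
    [0,0,-70],
    [0,0,-70],
    [0,0,-70],
    [0,0,-70]
  ],
  "twist": [0,0,0,0,0,0,0,0]
}}

```text
time: 11.15
ee_pos: [0.4821, 0.0186, 0.1567]
eef_rot: [0.002, 3.137, -0.003]
contact_force: [0.4, 0.1, -3.8]
opening: 0.0575
```

```bash
python3 - <<'E'
from h import *
s=get_state();print(s["time"],s["ee_pos"],s["contact_force"]);print(pose(s))
d=get_image("side");
im=cv2.resize(d["img"][110:280,190:400],None,fx=3.5,fy=3.5,interpolation=3);cv2.imwrite("pics/s4.png",im[...,::-1])
E
```

```text
11.15 [0.48207482 0.01860566 0.15668343] [ 0.39911142  0.13676011 -3.83569724]
[[-1.     0.001  0.004]
 [ 0.001  1.    -0.002]
 [-0.004 -0.002 -1.   ]]
```

View pics/s4.png

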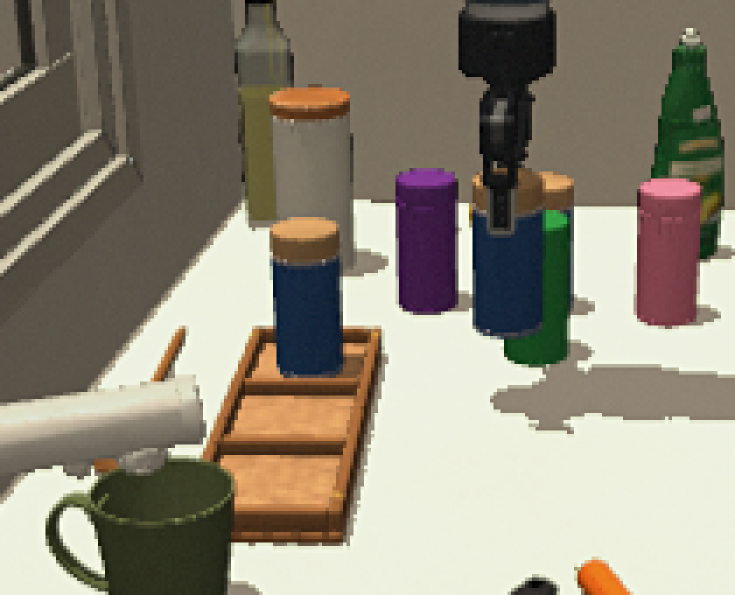

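Tin A stands upright in the right bay, its base at about (308,370). Tin B is held and reads 3.84 N, so it is half full and goes to the middle bay.

>>> {"fn": "play_rows", "kwargs": {
  "gripper": [0.9,0.9,0.9,0.9,0.9,0.9,0.9,0.9,0.9,0.9,0.9,0.9,0.9,0.9],
  "offset": [
    [-12,7,0],
    [-40,22,0],
    [-75,42,0],
    [-110,61,0],
    [-142,79,0],
    [-161,89,0],
    [-161,89,0],
    [-161,89,15],
    [-161,89,32],
    [-161,89,45],
    [-161,89,53],
    [-161,89,55],
    [-161,89,57],
    [-161,89,57]
  ],
  "twist": [0,0,0,0,0,0,0,0,0,0,0,0,0,0]
}}

```text
time: 12.95
ee_pos: [0.6442, 0.1073, 0.1016]
eef_rot: [0.001, 3.135, -0.003]
contact_force: [-1.9, -1.2, -0.0]
opening: 0.0575
```

Contact: the load has gone off the wrist. I'll release and go up.

>>> {"fn": "play_rows", "kwargs": {
  "gripper": [0.5,0.2,0,0,0,0,0,0,0],
  "offset": [
    [0,0,0],
    [0,0,0],
    [0,0,0],
    [0,0,0],
    [0,0,-20],
    [0,0,-60],
    [0,0,-110],
    [0,0,-130],
    [0,0,-130]
  ],
  "twist": [0,0,0,0,0,0,0,0,0]
}}

```text
time: 14.08
ee_pos: [0.6449, 0.1077, 0.2339]
eef_rot: [0.002, 3.13, -0.002]
contact_force: [0.6, -0.5, -0.8]
opening: 0.0855
```

```bash
python3 - <<'E'
from h import *
s=get_state();print(s["time"],s["ee_pos"],s["contact_force"]);print(pose(s))
E
```

```text
14.075 [0.64486516 0.10768548 0.23394139] [ 0.55641041 -0.49516228 -0.81113067]
[[-1.     0.001  0.012]
 [ 0.001  1.    -0.001]
 [-0.012 -0.001 -1.   ]]
```

>>> {"fn": "play_rows", "kwargs": {
  "gripper": [0,0,0,0,0,0,0,0,0,0,0],
  "offset": [
    [22,-38,0],
    [44,-76,0],
    [66,-114,0],
    [88,-152,5],
    [110,-190,10],
    [132,-228,15],
    [154,-266,20],
    [174,-303,25],
    [174,-303,30],
    [174,-303,30],
    [174,-303,30]
  ],
  "twist": [0,0,0,0,0,0,0,0,0,0,0]
}}

```text
time: 15.45
ee_pos: [0.4711, -0.1942, 0.2019]
eef_rot: [-0.001, 3.131, -0.001]
contact_force: [-0.2, 0.4, -0.6]
opening: 0.0855
```

```bash
python3 - <<'E'
from h import *
s=get_state();print(s["time"],s["ee_pos"],s["contact_force"]);print(pose(s))
d=get_image("top")
im=cv2.resize(d["img"][120:290,180:470],None,fx=2.7,fy=2.7,interpolation=3);cv2.imwrite("pics/t5.png",im[...,::-1])
E
```

```text
15.45 [ 0.47111639 -0.19417406  0.20192287] [-0.19510177  0.37551885 -0.58012717]
[[-1.    -0.001  0.011]
 [-0.001  1.    -0.001]
 [-0.011 -0.001 -1.   ]]
```

View pics/t5.png

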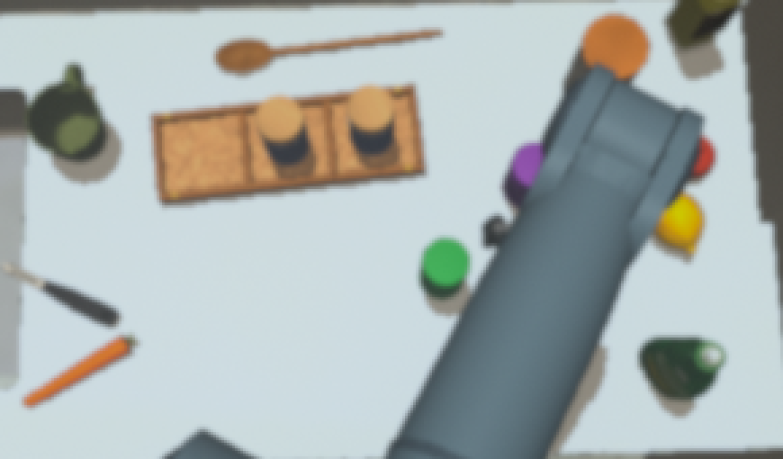

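Both placed tins stand in their bays, their lids at about (283,118) and (372,108), and nothing else has moved. Next I'll grasp and lift tin C.

>>> {"fn": "play_rows", "kwargs": {
  "gripper": [0,0,0,0,0,0.9,0.9,0.9,0.9,0.9,0.9],
  "offset": [
    [0,-1,30],
    [1,-1,65],
    [1,-1,95],
    [1,-1,114],
    [1,-1,114],
    [1,-1,114],
    [1,-1,114],
    [1,-1,114],
    [1,-1,114],
    [1,-1,114],
    [1,-1,114]
  ],
  "twist": [0,0,0,0,0,0,0,0,0,0,0],
  "newtons": 40
}}

```text
time: 16.88
ee_pos: [0.4729, -0.1963, 0.0898]
eef_rot: [-0.001, 3.127, -0.005]
contact_force: [-0.3, -1.7, 6.7]
opening: 0.0575
```

>>> {"fn": "play_rows", "kwargs": {
  "gripper": [0.9,0.9,0.9,0.9,0.9,0.9,0.9,0.9,0.9],
  "offset": [
    [0,0,-10],
    [0,0,-30],
    [0,0,-60],
    [0,0,-95],
    [0,0,-130],
    [0,0,-160],
    [0,0,-160],
    [0,0,-160],
    [0,0,-160]
  ],
  "twist": [0,0,0,0,0,0,0,0,0]
}}

```text
time: 18.0
ee_pos: [0.4697, -0.1953, 0.2482]
eef_rot: [-0.001, 3.13, -0.002]
contact_force: [0.7, 0.3, -1.8]
opening: 0.0573
```

```bash
python3 - <<'E'
from h import *
s=get_state();print(s["time"],s["ee_pos"],s["contact_force"]);print(pose(s))
E
```

```text
18.0 [ 0.46968671 -0.19525747  0.24818867] [ 0.67934466  0.28085414 -1.84675259]
[[-1.    -0.001  0.012]
 [-0.001  1.    -0.001]
 [-0.012 -0.001 -1.   ]]
```

Tin C reads about 1.5 N, so it is the lightest. I'll take it at height to above the left bay.

>>> {"fn": "play_rows", "kwargs": {
  "gripper": [0.9,0.9,0.9,0.9,0.9,0.9,0.9,0.9,0.9,0.9,0.9,0.9,0.9,0.9,0.9,0.9,0.9,0.9,0.9],
  "offset": [
    [-7,18,0],
    [-22,55,0],
    [-39,100,0],
    [-57,145,0],
    [-75,190,0],
    [-93,235,0],
    [-111,280,0],
    [-129,325,0],
    [-146,367,0],
    [-158,400,0],
    [-162,415,0],
    [-162,415,0],
    [-162,415,20],
    [-162,415,50],
    [-162,415,85],
    [-162,415,115],
    [-162,415,133],
    [-162,415,140],
    [-162,415,140]
  ],
  "twist": [0,0,0,0,0,0,0,0,0,0,0,0,0,0,0,0,0,0,0]
}}

```text
time: 20.38
ee_pos: [0.6329, 0.2186, 0.1097]
eef_rot: [0.001, 3.13, -0.003]
contact_force: [-0.5, -0.4, -1.7]
opening: 0.0572
```

>>> {"fn": "play_rows", "kwargs": {
  "gripper": [0.9,0.9,0.9,0.9],
  "offset": [
    [0,0,3],
    [0,0,5],
    [0,0,7],
    [0,0,7]
  ],
  "twist": [0,0,0,0]
}}

```text
time: 20.88
ee_pos: [0.6336, 0.2186, 0.1038]
eef_rot: [0.001, 3.129, -0.003]
contact_force: [0.1, -1.0, 3.4]
opening: 0.0572
```

Contact. I'll release, go up and then back off so the rack is in clear view.

>>> {"fn": "play_rows", "kwargs": {
  "gripper": [0.5,0.2,0,0,0,0,0,0,0,0,0,0,0,0],
  "offset": [
    [0,0,0],
    [0,0,0],
    [0,0,0],
    [0,0,0],
    [0,0,-20],
    [0,0,-60],
    [0,0,-110],
    [0,0,-130],
    [45,30,-130],
    [95,60,-130],
    [145,90,-130],
    [195,120,-130],
    [195,120,-130],
    [195,120,-130]
  ],
  "twist": [0,0,0,0,0,0,0,0,0,0,0,0,0,0]
}}

```text
time: 22.62
ee_pos: [0.4374, 0.339, 0.2313]
eef_rot: [0.0, 3.127, -0.003]
contact_force: [1.1, -0.6, 0.7]
opening: 0.0855
```

```bash
python3 - <<'E'
from h import *
s=get_state();print(s["time"],s["ee_pos"],s["contact_force"])
d=get_image("top");e=get_image("side")
H,S,V=cv2.split(cv2.cvtColor(d["img"],cv2.COLOR_RGB2HSV))
a=cv2.resize(d["img"][120:270,180:380],(800,600),interpolation=3)[:300]
b=cv2.resize(e["img"][110:280,190:400],(741,600),interpolation=3)
a=cv2.resize(d["img"][140:210,220:350],(390,210),interpolation=3)
b=cv2.resize(e["img"][130:300,190:350],(365,388),interpolation=3)
im=np.zeros((600,400,3),np.uint8);im[:210,:390]=a;im[210:598,:365]=b
cv2.imwrite("pics/f6.png",im[...,::-1])
E
```

```text
22.625 [0.43743319 0.3390197  0.23129411] [ 1.08828917 -0.55189093  0.72091145]
```

View pics/f6.png

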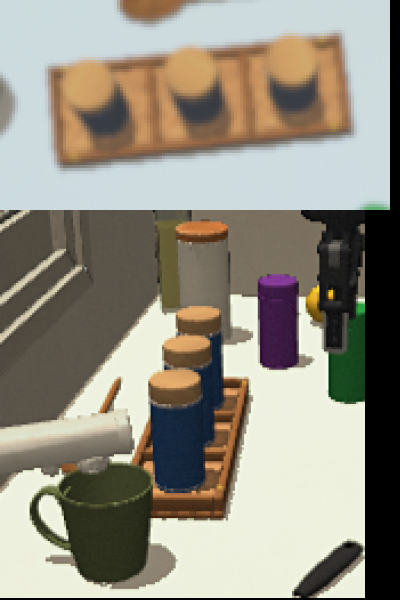

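All three tins stand upright, one to a bay. Their lids are at about (92,85), (193,73) and (294,62) in the upper crop. I'll run one numeric check of the centres before handing in.

```bash
python3 - <<'E'
from h import *
d=get_image("top")
for q in((92,85),(193,73),(294,62)): print(np.round(ray(d,220+q[0]/3,140+q[1]/3,.142),3))
e=get_image("side");H,S,V=cv2.split(cv2.cvtColor(e["img"],cv2.COLOR_RGB2HSV))
# cork-plane cross-check: front tin base centre px in side crop ~ (178,478)
print(np.round(ray(e,190+178*160/365,130+(478-210)*170/388,.014),3))
job_done()
E
```

```text
[0.631 0.212 0.142]
[0.641 0.104 0.142]
[ 0.651 -0.005  0.142]
[0.636 0.21  0.014]
the job is handed in; nothing more can be done
```

The three tins are standing upright in the rack in order of weight, one to a bay, and I handed the job in at about 22.7 s of the 72 s allowed.

| Tin | Weight felt (N) | Content | Bay | Final x, y from top view (m) | Estimated bay centre x, y (m) |
|---|---|---|---|---|---|
| C | 1.7–1.8 | nearly empty | left | 0.631, 0.212 | 0.633, 0.220 |
| B | 3.8 | half full | middle | 0.641, 0.104 | 0.643, 0.108 |
| A | 6.1 | full | right | 0.651, -0.005 | 0.653, -0.003 |

- **Placement:** each tin is within about 8 mm of its estimated bay centre, against the 45 mm limit. A side-view check put the left tin at (0.636, 0.210).
- **Bystanders:** I compared bystanders by eye only. The mug and canister looked unmoved in the last pictures. The lemon and timer showed in place in the last wide top view, taken before I lifted tin C.
- **Robot:** the gripper is open and clear of everything.
- **Discrepancies:** tin C read 1.7–1.8 N against the stated 150 g (about 1.5 N). The force reading was off by up to about 1 N with nothing in the gripper, and this doesn't change the order. The tool had also picked up a tilt of about 0.01 rad by the end, which had no visible effect on the tins.

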